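# Move a culture dish to the viewing stand with the dish lifter

### The job

Pick up the dish lifter by its upright handle, slide its blade under the culture dish on the low holder and lift the dish off, keeping it level. Lower it on the blade between the pins of the taller viewing stand so that it lies flat on the rails, draw the blade out, and set the lifter back down on a free spot of the worktop, standing upright, and let go. Never touch the dish with the gripper or the arm, and leave the small bottle, the vial and the little square box where they are.

Things in the scene. Friction and masses are not known exactly. Their poses are not given: they have to be found in the camera images.
- lifter: Dish lifter: loose steel tool, about 110 g. Origin: underside, below the upright handle; x along the blade to its tip, z up. Flat blade 3 mm thick, 28 mm wide, underside z = 0, rounded tip at x = +96 mm. Foot plate 4 mm thick, 50 mm wide, x -20 to +12 mm. Grey handle bar 26 mm along x, 14 mm along y, up to z = 116 mm. It stands on the worktop, blade pointing to the robot's right
- lifter_grip (a point): Point to grip on the lifter: the middle of the handle, 92 mm above the lifter's underside, 24 mm below the handle's top. Pinch it from above across its 14 mm thickness (along the lifter's y). A keyboard 16 mm high lies beside it, away from the robot, a few mm clear: lift straight up. Axes as the lifter's
- lifter_load (a point): Point on top of the blade where the dish's centre should rest: 3 mm above the lifter's underside, 58 mm forward of the handle's middle. Axes as the lifter's
- dish: Round culture dish, 60 mm across, 15 mm high, about 16 g, loose, as if solid; origin at the centre of its underside, z up. It starts on the rails of the low holder, within 3 mm of the seat's centre
- dish_center (a point): Centre of the dish, half-way up (7.5 mm above its underside)
- dish_holder: Low dish holder, aluminium, fixed. Origin at its underside's centre, x along its channel and away from the robot to within 0.2 rad, z up. Base 76 x 76 x 4 mm; two rails along x, 72 mm long, 16 mm wide, tops at z = 22 mm. The channel between them is 40 mm wide, runs right through along x and is open from z = 4 mm upwards. Four pins stand on the rails
- dish_holder_seat (a point): Centre of the low holder's seat at the height of its rail tops, 22 mm above the worktop. The four tapered pins, 6 mm thick and 7 mm high, stand at x, y = +-27 mm from it and leave the dish about 5 mm of play. Axes as the holder's
- viewing_stand: Taller viewing stand, aluminium, fixed; same plan, rails, channel, pins and axes as the low holder, but its rail tops are at z = 50 mm. A small tilted mirror lies on its base, so the channel is open from z = 18 mm upwards. Holder and stand may change sides: one is to the robot's left, one to its right
- viewing_stand_seat (a point): Centre of the viewing stand's seat at the height of its rail tops, 50 mm above the worktop. Four pins round it as on the low holder, 7 mm high. Axes as the stand's
- oil_bottle: Bystander: small brown bottle with a black cap, 33 mm across and 58 mm high, origin at its underside
- vial_2: Bystander: small brown vial with a red cap, 27 mm across and 45 mm high, origin at its underside
- cover_box: Bystander: small white square box of cover glasses, 35 x 35 x 17 mm, origin at its underside

How it is judged (in metres and radians):
On the way, in this order (a step that is already met when the one before it is completed fails the run):
1. the dish is lifted off the low holder on the blade of the lifter (z of dish_center in the frame of dish_holder_seat above 0.025 m and contact force between lifter and dish above 0.04 N), for 0.1 s.
2. the dish, borne by the lifter, is brought down to the seat of the viewing stand (horizontal distance between dish_center and viewing_stand_seat below 0.012 m and z of dish_center in the frame of viewing_stand_seat below 0.0235 m and contact force between lifter and dish above 0.04 N).
3. the dish lies flat on the viewing stand and the blade no longer touches it (horizontal distance between dish_center and viewing_stand_seat below 0.008 m and z of dish_center in the frame of viewing_stand_seat between 0.0045 and 0.0105 m and angle between dish_center's own z axis and vertical below 0.06 rad and contact force between lifter and dish below 0.01 N), for 0.2 s.
At the end, for the whole second after the job is handed in: The dish lies flat between the pins on the viewing stand (centre within 8 mm of the seat's, underside within 3 mm of the rail tops, tilt under 0.06 rad), clear of the lifter; the lifter stands upright on the worktop (underside under 4 mm high, tilt under 0.06 rad); both at rest (all of step 3 and height (world z) of lifter below 0.004 m and angle between lifter's own z axis and vertical below 0.06 rad and linear speed of each of lifter, dish below 0.02 m/s); the robot touches nothing.
It fails at once if the gripper or the arm touches the dish (contact force between any of the fingers, the arm and dish above 0.05 N).
It fails at once if the dish is tipped by more than 0.3 rad (angle between dish_center's own z axis and vertical above 0.3 rad).
It fails at once if the dish falls to the worktop (height (world z) of dish below 0.015 m).
It fails at once if the small bottle, the vial or the square box is moved by more than 15 mm (distance of any of oil_bottle, vial_2, cover_box from where it was at the start of the episode above 0.015 m).
It also fails if it takes over 72 s, if anything falls off the work surface, if the arm or the gripper's body presses on something with over 40 N, if the wrist force passes 120 N, or if a joint passes its speed limit or range.

### The arm

A 6-joint arm with a two-finger parallel gripper is mounted at the origin on a cart in front of the work surface, level with it; the furniture and walls round the work are solid. World frame = base frame: x ahead of the robot, y to its left, z up, the work surface at z = 0. Lengths are in mm, angles in rad, forces in N, time in s.
With the tool pointing down it reaches from about 300 to 775 mm from the base axis. Payload 14.6 kg.
Tool frame: the origin (TCP) lies midway between the tips of the shut fingers; the grasp point (between the pads) lies 19 mm behind it; z points along the fingers, y is the line along which they close (so a half turn about z gives the same grasp; the last joint's range is limited). The gripper opens to 94 mm and grips with 3 to 60 N. Pads are 16 mm wide; open, the fingers measure 119 mm over their backs; the gripper's body (75 mm by 177 mm) begins 78 mm behind the grasp point.
Start: joints at [-1.227, 0.3, 1.521, -0, 1.321, -0.067], TCP at [219.631, -504.234, 205.446] pointing down, gripper open.
Joint ranges: [-3.03, 3.03], [-0.79, 2.21], [0.23, 2.52], [-1.04, 4.18], [0, 3.07], [-2.55, 2.55]. Speed limits (rad/s): [2.22, 2.22, 2.57, 3.14, 3.14, 3.14].

### API

Orientations are given as [roll, pitch, yaw] about the fixed x, y, z axes, in that order (R = Rz(yaw) Ry(pitch) Rx(roll)).
In Python, from cell import manip, camera gives the robot as it stands.
- The arm moves only by the tool move_arm, never from a script. Its arguments are lists of equal length, an entry for each row: "dp": the shift along the world's x, y, z in mm, a list of three; "rotation": the turn, a rotation vector about the world's x, y, z in rad, a list of three; "hand": the opening, from 0 (shut) to 1 (fully open). A call has 1 to 10 rows; each row shifts and turns the commanded pose from where the row before left it; what a row does not reach is not made up. A row lasts 1/8 s, in which the tool goes at most 62.5 mm and 10.7 degrees, less where a joint would pass 70% of its speed; a pose out of reach is approached as far as the arm can. A call with a gripper value outside its range is refused whole. The fingers move at their own pace and stop on an object; "newtons" is the grip in N (left out, the last holds). Time passes only in rows, so rows that do not move let the fingers close. It gives the time, the measured TCP pose, the force, the opening and the grip force at its end, in the units of the state.
- manip.read_state(): the state, without advancing time (a new reading comes with each control period).
- camera(name): name is "scene" or "top"; returns a dict with "image" (384x512x3 uint8, red, green, blue), "fx", "fy", "cx", "cy" (pixels), "R" (3x3) and "t" (3): a world point X has camera coordinates R X + t. Camera axes: x right, y down, z forward; pixel columns grow to the right and rows downward; lengths in mm; the calibration is good to about 2 mm. A picture is of the moment at which its call begins. There is no depth.
- manip.sign_off(): hands the job in; it is judged then, once.
The state is a dict: "clock": time; "joints": joint angles; "qd": joint speeds; "effort": joint torques, N m; "eef_pos": TCP position; "eef_rot": TCP orientation; "wrist_force": force on the tool from outside, world axes, zero at the start; "moment": the same for the moment, N m; "finger_gap": finger opening in mm; "finger_force": force on a finger pad.
Only numpy, scipy, OpenCV 4.12 (cv2) and the standard library are available. Lean on these libraries where they do the work, as an engineer would, in place of code of your own. Each camera call takes 0.05 s, during which the arm holds its last target. There are 200 camera calls.

## Working session

There is one attempt and no reset: what is moved stays moved. The work goes in short steps, Python scripts to look and compute and a tool call to move; the robot and the scene stay as the last step left them, time stands still between calls to the robot, and variables do not carry over. Pictures are saved under pics/ and viewed, at most 10 in all, crops included, and the job is handed in when it is done.

Besides the shell and the picture viewer there is one more tool, called after "Request:" as name(argument=value, ...) on one line, values as JSON. move_arm: Moves the arm, as the interface text tells. Its arguments: {"type":"object","properties":{"dp":{"type":"array","items":{"type":"array","items":{"type":"number"}}},"rotation":{"type":"array","items":{"type":"array","items":{"type":"number"}}},"hand":{"type":"array","items":{"type":"number"}},"newtons":{"type":"number"}},"required":["dp","rotation","hand"]}

```bash
mkdir -p pics
python3 - <<'E'
from cell import manip, camera
import cv2,pickle,numpy as np
d={}
for n in("scene","top"):
    c=camera(n);d[n]=c
    cv2.imwrite(f"pics/{n}0.png",cv2.resize(c["image"][:,:,::-1],(800,600),interpolation=cv2.INTER_CUBIC))
    print(n,c["fx"],c["fy"],c["cx"],c["cy"],np.round(c["R"],3).tolist(),np.round(c["t"],1).tolist())
pickle.dump(d,open("c0.pkl","wb"))
s=manip.read_state();print(s)
E
```

```text
scene 468.69291064565664 468.69291064565664 251.0754379186807 189.7688910109275 [[0.784, -0.62, -0.012], [-0.449, -0.553, -0.702], [0.429, 0.556, -0.712]] [-452.2, 301.2, 1423.7]
top 355.12232237124647 355.12232237124647 255.23506709767642 191.3121926786311 [[-0.018, -1.0, -0.002], [-0.993, 0.018, -0.114], [0.114, -0.0, -0.993]] [-10.7, 568.9, 1154.3]
{'clock': 0.1, 'joints': array([-1.22658508e+00,  3.00382502e-01,  1.52152680e+00,  1.57106335e-05,
        1.32074511e+00, -6.66219498e-02]), 'qd': array([-9.65634198e-05, -1.45337135e-04, -2.22476173e-03, -1.32886134e-03,
        8.41960006e-04,  8.48353077e-04]), 'effort': array([ 1.86873745e-03, -5.32643616e+01, -3.53283978e+01,  7.09460699e-02,
        2.34522752e-02, -6.15678891e-05]), 'eef_pos': array([ 219.56053398, -504.00133243,  204.95790523]), 'eef_rot': array([-3.14053427e+00, -8.58678428e-05,  4.10829253e-01]), 'wrist_force': array([-0.18622749,  0.19236993,  0.21921175]), 'moment': array([0.0189811 , 0.0017119 , 0.03060711]), 'finger_force': 0.0, 'finger_gap': 94.14648989993086}
```

View pics/scene0.png

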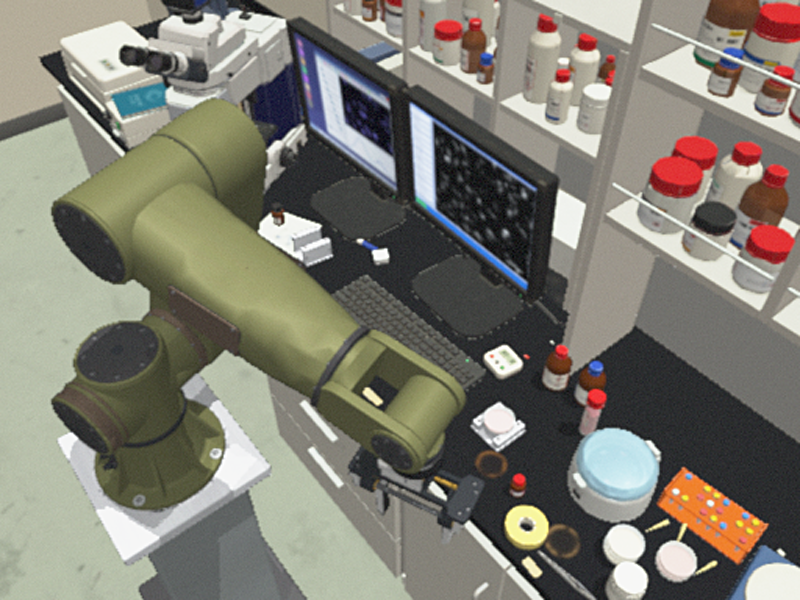

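View pics/top0.png

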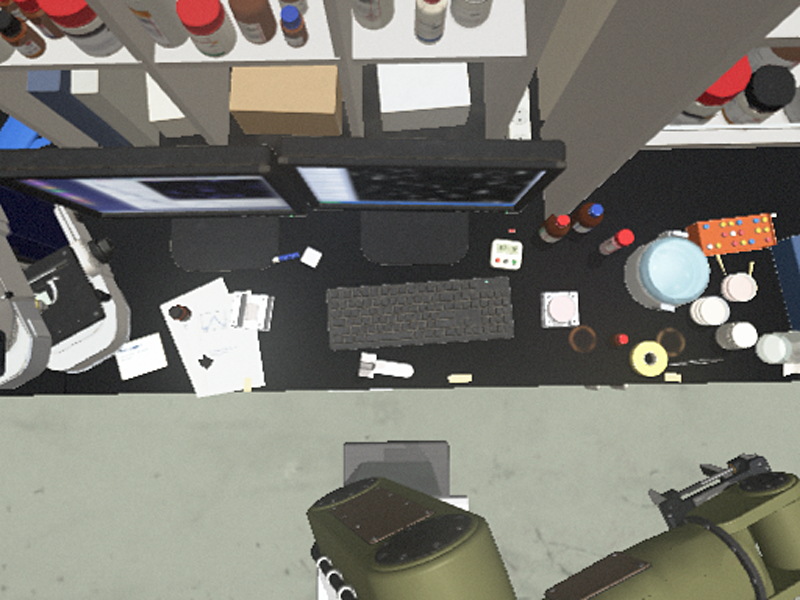

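The top view (800 px scale) shows the lifter at (385,367), the low holder with the dish at (560,308) on the right, the stand at (252,312) on the left and the keyboard between them. In the scene view the arm hides the lifter. The dish is at (498,422) and the stand at (315,245).

```bash
cat > h.py <<'E'
import numpy as np,cv2,pickle
def ray(c,u,v,z):
    "pixel -> world point on plane z"
    R,t=np.array(c["R"]),np.array(c["t"]);o=-R.T@t
    d=R.T@np.array([(u-c["cx"])/c["fx"],(v-c["cy"])/c["fy"],1]);return o+d*(z-o[2])/d[2]
def proj(c,X):
    p=np.array(c["R"])@np.array(X,float)+np.array(c["t"]);return np.array([c["fx"]*p[0]/p[2]+c["cx"],c["fy"]*p[1]/p[2]+c["cy"]])
def crop(c,x,y,w,h,k):
    return cv2.resize(c["image"][y:y+h,x:x+w,::-1],None,fx=k,fy=k,interpolation=cv2.INTER_NEAREST)
E
python3 - <<'E'
from h import *
d=pickle.load(open("c0.pkl","rb"));t=d["top"];s=d["scene"]
a=np.hstack([crop(t,335,175,50,36,8),crop(t,135,175,50,36,8)])
b=np.hstack([crop(t,222,217,50,36,8),crop(s,165,128,50,36,8)])
cv2.imwrite("pics/m1.png",np.vstack([a,b]))
g=cv2.cvtColor(t["image"],cv2.COLOR_RGB2GRAY)
def blobs(x,y,w,h,th,z):
    m=(g[y:y+h,x:x+w]>th).astype(np.uint8)
    for c in cv2.findContours(m,0,1)[0]:
        if cv2.contourArea(c)>8:
            r=cv2.minAreaRect(c+np.array([x,y]));P=cv2.boxPoints(r)
            print(np.round(r[0],1),np.round(r[1],1),round(r[2],1),[np.round(ray(t,*q,z)[:2],0).tolist() for q in P],np.round(ray(t,*r[0],z)[:2],1))
print("holder");blobs(335,175,50,40,90,22)
print("stand");blobs(135,175,50,40,150,50)
print("lifter");blobs(222,217,50,30,90,3)
E
```

```text
holder
[358. 200.] [28. 24.] 90.0 [[582.0, -328.0], [581.0, -409.0], [486.0, -404.0], [488.0, -323.0]] [ 534.1 -365.8]
stand
[154.5 196. ] [36. 39.] 90.0 [[618.0, 376.0], [616.0, 247.0], [497.0, 246.0], [499.0, 374.0]] [557.2 310.6]
lifter
[246.9 234.8] [34.8 15.6] 8.1 [[408.0, 72.0], [460.0, 64.0], [441.0, -52.0], [390.0, -44.0]] [424.5   9.9]
```

View pics/m1.png

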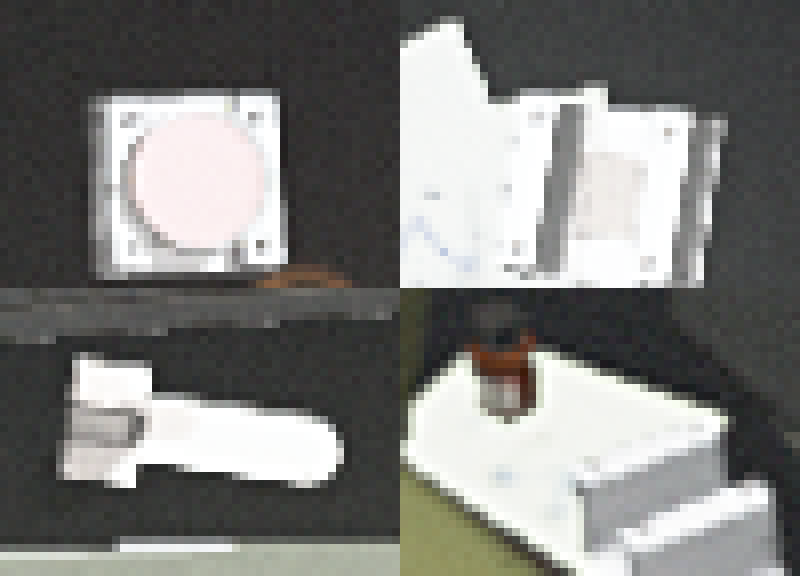

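The montage (8 px per image pixel) shows:
- **Holder:** its pin dots are at (127,118), (257,117), (133,245) and (260,245), with the dish centred at (198,180).
- **Stand:** its pins are at (538,116), (670,130), (516,245) and (648,263).
- **Lifter:** its foot corners are at (75,353), (152,362), (135,487) and (60,478), the tip is at (343,450), and the grey handle top is around (105,425).

Run:
```python
from h import *
d=pickle.load(open("c0.pkl","rb"));t=d["top"]
print("cam",-np.array(t["R"]).T@np.array(t["t"]))
def W(p,o,z): return [ray(t,o[0]+a/8-.5,o[1]+b/8-.5,z)[:2] for a,b in p]
for n,p,o,z in(("holder",[(127,118),(257,117),(133,245),(260,245)],(335,175),29),("stand",[(138,116),(270,130),(116,245),(248,263)],(135,175),57)):
    P=W(p,o,z);v=(P[0]+P[1]-P[2]-P[3]);w=P[0]+P[2]-P[1]-P[3];print(n,np.mean(P,0),"yaw",np.arctan2(v[1],v[0]),np.arctan2(-w[0],w[1]),np.linalg.norm(v)/2,np.linalg.norm(w)/2)
print("dish",W([(198,180)],(335,175),37))
o=(222,217);f=lambda p,z:W([(a,b-288) for a,b in p],o,z)
F=f([(75,353),(152,362),(135,487),(60,478)],4);print("foot",np.round(F,1),"centre(x=-4)",np.mean(F,0))
print("tip",f([(343,450)],3))
e=f([(160,393),(310,415),(145,463),(290,485)],3)
for a,b in((0,1),(2,3)): v=e[b]-e[a];print("yaw",np.arctan2(v[1],v[0]))
w=F[0]-F[3];print("foot yaw",np.arctan2(w[1],w[0])-np.pi/2)
# handle: dark-grey mask
g=cv2.cvtColor(t["image"],cv2.COLOR_RGB2GRAY)[226:242,226:246];print(g)
```

```text
cam [ 432.93072406  -20.67890355 1211.74388994]
holder [ 543.0910925  -366.89061773] yaw -0.016302768969917922 -0.014341190898779266 53.55203036957413 53.70040683671288
stand [549.45825434 295.03561189] yaw -0.15347874832769753 -0.13882432877710907 54.23739908778676 54.54408756562845
dish [array([ 542.77008799, -366.13144862])]
foot [[459.9  63.5]
 [455.5  31. ]
 [403.2  38.9]
 [407.5  70.4]] centre(x=-4) [431.51154321  50.9479224 ]
tip [array([417.05700108, -49.07170937])]
yaw -1.7336038253937653
yaw -1.7380483703768574
foot yaw -1.7010907469431256
[[ 54  53  51  47  41 179 255 231 212 162 150 153 150 144  99  47  49  53
   53  51]
 [ 52  55  51  48  37 170 255 254 255 255 255 255 255 255 234  36  49  53
   53  51]
 [ 51  53  50  48  51 168 255 250 250 251 250 252 255 255 255  39  46  52
   51  52]
 [ 52  50  51  43  82 198 255 251 249 250 250 251 254 255 254  28  44  41
   47  45]
 [ 54  53  51  44 105 214 253 250 250 252 251 250 253 253 224 150 150 150
  140 115]
 [ 52  53  48  49  69 135 180 217 231 252 245 225 232 243 243 255 255 255
  255 240]
 [ 54  48  57  55  98 175 168 164 152 139 128 138 135 194 226 249 248 246
  247 251]
 [ 53  54  55  51  94 177 186 189 194 195 198 189 132  93 201 249 246 245
  245 246]
 [ 53  57  52  57 104 167 176 172 182 187 192 184 122 105 210 249 245 244
  245 246]
 [ 47  56  53  55  98 149 151 153 157 164 178 167 102 140 238 247 245 245
  246 248]
 [ 52  54  52  84 155 183 177 176 157 144 155 141 129 226 255 255 253 253
  253 253]
 [ 55  57  49  90 173 217 212 213 218 212 213 219 240 255 255 255 255 255
  255 254]
 [ 53  46  41 101 191 213 207 212 210 207 216 242 255 251 255 255 255 255
  255 255]
 [ 58  48  40 122 227 221 214 217 214 216 241 255 254  77  37  40  43  63
  134 200]
 [ 48  47  45  96 186 223 214 214 204 231 255 255 255  58  50  51  54  48
   49  42]
 [ 53  49  50  45  43  40  39  49  53 122 191 239 255  48  49  52  56  57
   54  52]]
```

Request:
move_arm(dp=[[21, 55, 0], [21, 55, 0], [21, 55, 0], [21, 55, 0], [21, 55, 0], [21, 55, 0], [21, 55, 0], [21, 55, 0], [21, 55, 0], [22, 55, 0]], rotation=[[0, 0, 0.101], [0, 0, 0.101], [0, 0, 0.101], [0, 0, 0.101], [0, 0, 0.101], [0, 0, 0.101], [0, 0, 0.101], [0, 0, 0.101], [0, 0, 0.101], [0, 0, 0.101]], hand=[1, 1, 1, 1, 1, 1, 1, 1, 1, 1])

```text
clock: 1.35
eef_pos: [430.9, 47.8, 205.5]
eef_rot: [3.141, 0.0, 1.424]
wrist_force: [0.4, 0.4, 0.1]
finger_gap: 94.2
finger_force: 0.0
```

Run:
```python
from h import *
d=pickle.load(open("c0.pkl","rb"));t=d["top"]
print(ray(t,234.3,234,116))
from cell import manip
s=manip.read_state();print(s["clock"],s["eef_pos"],s["eef_rot"],s["joints"])
```

```text
[428.5622553  45.5330783 116.       ]
1.35 [430.8953801   47.78045423 205.4767904 ] [3.14137340e+00 7.63685586e-05 1.42429536e+00] [ 2.59834098e-02  3.66950645e-02  1.82853286e+00 -1.17948723e-04
  1.27616184e+00  1.72518603e-01]
```

Request:
move_arm(dp=[[0, -1, -40], [0, -0.5, -40], [0, 0, -32], [0, 0, -14], [0, 0, -6.5], [0, 0, 0]], rotation=[[0, 0, 0], [0, 0, 0], [0, 0, 0], [0, 0, 0], [0, 0, 0], [0, 0, 0]], hand=[1, 1, 1, 1, 1, 1])

```text
clock: 2.1
eef_pos: [430.9, 44.3, 73.4]
eef_rot: [3.141, -0.0, 1.421]
wrist_force: [0.6, 0.1, 1.2]
finger_gap: 94.1
finger_force: 0.0
```

Request:
move_arm(dp=[[0, 0, 0], [0, 0, 0], [0, 0, 0], [0, 0, 0], [0, 0, 0], [0, 0, 0], [0, 0, 0], [0, 0, 0]], rotation=[[0, 0, 0], [0, 0, 0], [0, 0, 0], [0, 0, 0], [0, 0, 0], [0, 0, 0], [0, 0, 0], [0, 0, 0]], hand=[0, 0, 0, 0, 0, 0, 0, 0], newtons=30)

```text
clock: 3.1
eef_pos: [430.7, 44.3, 72.9]
eef_rot: [3.142, -0.0, 1.421]
wrist_force: [-0.6, -0.0, -0.8]
finger_gap: 17.0
finger_force: 0.0
```

Request:
move_arm(dp=[[0, 0, 0], [0, 0, 0], [0, 0, 0], [0, 0, 0]], rotation=[[0, 0, 0], [0, 0, 0], [0, 0, 0], [0, 0, 0]], hand=[0, 0, 0, 0], newtons=40)

```text
clock: 3.6
eef_pos: [430.6, 44.3, 72.9]
eef_rot: [-3.141, -0.0, 1.421]
wrist_force: [0.4, 0.1, -0.9]
finger_gap: 13.8
finger_force: 40.0
```

Request:
move_arm(dp=[[0, 0, 15], [0, 0, 30], [0, 0, 35], [0, 0, 25], [-2, -20, 0], [-2, -30, 0], [-3, -35, 0], [-3, -35, 0], [-3, -35, 0], [-3, -35, 0]], rotation=[[0, 0, 0], [0, 0, 0], [0, 0, 0], [0, 0, 0], [0, 0, 0.1], [0, 0, 0.13], [0, 0, 0.14], [0, 0, 0.14], [0, 0, 0.14], [0, 0, 0.14]], hand=[0, 0, 0, 0, 0, 0, 0, 0, 0, 0])

```text
clock: 4.85
eef_pos: [414.5, -146.9, 179.1]
eef_rot: [3.141, 0.001, 2.215]
wrist_force: [0.8, -0.3, -0.9]
finger_gap: 13.7
finger_force: 40.0
```

Request:
move_arm(dp=[[-3, -35, 0], [-3, -35, 0], [-3, -35, 0], [-3, -35, 0], [-3, -35, 0], [-1, -30, 0], [0, -14, 0], [0, 0, 0]], rotation=[[0, 0, 0.14], [0, 0, 0.14], [0, 0, 0.14], [0, 0, 0.14], [0, 0, 0.14], [0, 0, 0.14], [0, 0, 0.075], [0, 0, 0]], hand=[0, 0, 0, 0, 0, 0, 0, 0])

```text
clock: 5.85
eef_pos: [398.5, -365.2, 178.6]
eef_rot: [-3.141, 0.0, 3.124]
wrist_force: [0.1, 0.6, 0.0]
finger_gap: 13.8
finger_force: 40.0
```

Run:
```python
from h import *
from cell import manip,camera
d={n:camera(n) for n in("top","scene")};pickle.dump(d,open("c1.pkl","wb"))
s=manip.read_state();print(s["clock"],s["eef_pos"],s["eef_rot"],s["joints"],s["finger_gap"])
P=s["eef_pos"]+np.array([0,0,-73.])
for n in d:
    print(n,proj(d[n],P+[50,0,0]),proj(d[n],[543,-367,30]))
t=d["top"];x,y=[int(v) for v in proj(t,[480,-365,30])]
x2,y2=[int(v) for v in proj(d["scene"],[480,-365,30])]
cv2.imwrite("pics/m2.png",np.hstack([crop(t,x-25,y-32,50,64,8),crop(d["scene"],x2-25,y2-32,50,64,8)]));print(x-25,y-32,x2-25,y2-32)
```

```text
5.95 [ 398.64633471 -364.27592667  178.459777  ] [-3.14148191e+00  2.22579126e-04  3.12398793e+00] [-8.08245884e-01  3.01011839e-01  1.58406145e+00  8.44570538e-05
  1.25628409e+00 -2.36146359e+00] 13.980800372947336
top [366.60328504 225.05098758] [358.90054931 197.13291724]
scene [294.61847263 269.41506659] [316.89837176 268.24057733]
334 184 276 246
```

View pics/m2.png

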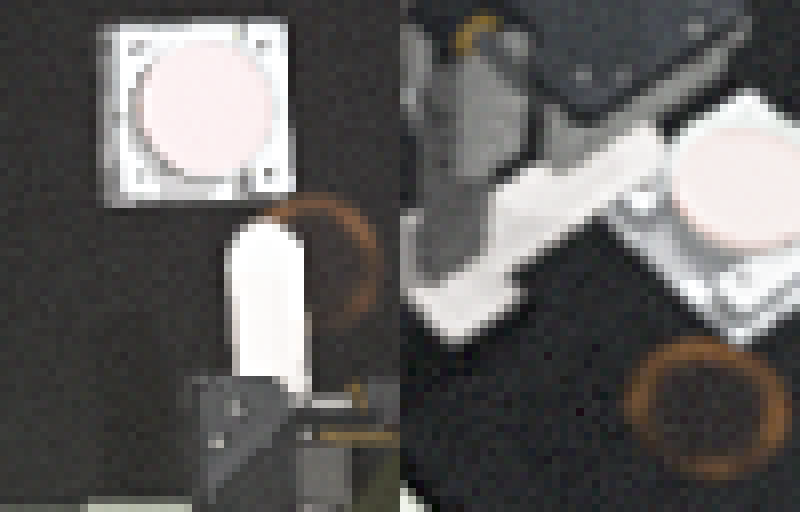

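The top crop (left) shows the blade pointing away from the robot, with its tip at (267,222) and its edges at x=230 and x=305. The holder's pins are at (137,46), (264,44), (140,174) and (268,174).

Run:
```python
from h import *
t=pickle.load(open("c1.pkl","rb"))["top"]
W=lambda a,b,z: ray(t,334+a/8-.5,184+b/8-.5,z).round(1)
print("tip",W(267,222,108.6),"mid far",W(267,250,108),"mid near",W(272,370,108))
P=[W(*p,29) for p in((137,46),(264,44),(140,174),(268,174))];print(P,np.mean(P,0))
print("dish",W(206,108,37))
g=cv2.cvtColor(t["image"],cv2.COLOR_RGB2GRAY)
for r in(216,219,222,225,228):
    row=g[r,355:378].astype(float);print(r,row.astype(int))
```

```text
tip [ 491.2 -366.4  108.6] mid far [ 480.4 -366.   108. ] mid near [ 434.1 -365.5  108. ]
[array([ 570.1, -340.9,   29. ]), array([ 570. , -394.2,   29. ]), array([ 516.4, -339.6,   29. ]), array([ 515.4, -392.9,   29. ])] [ 542.975 -366.9     29.   ]
dish [ 542.8 -366.1   37. ]
216 [ 53  52  50  53  56  45  42 160 255 255 253 253 253 252 253 255 255  43
  55  58  59  61  63]
219 [ 56  50  55  55  51  46  35 143 250 252 251 251 251 248 250 255 255  48
  53  54  60  59  60]
222 [ 51  54  56  55  49  53  47 102 223 255 251 251 250 248 249 255 255  67
  60  56  58  55  69]
225 [ 52  53  57  55  49  53  48  88 206 255 251 251 250 249 248 251 250 126
  50  54  54  59  56]
228 [ 52  56  54  51  54  53  48  49 173 255 252 251 250 249 249 251 248 119
  46  52  51  51  49]
```

Request:
move_arm(dp=[[0, 0, -20], [0, 0, -35], [0, 0, -25], [0, 0, -10], [0, 0, -4.5], [0, 0, 0]], rotation=[[0, 0, 0], [0, 0, 0], [0, 0, 0], [0, 0, 0], [0, 0, 0], [0, 0, 0]], hand=[0, 0, 0, 0, 0, 0])

```text
clock: 6.7
eef_pos: [398.9, -364.8, 84.2]
eef_rot: [-3.141, 0.001, 3.126]
wrist_force: [0.7, 0.2, -0.7]
finger_gap: 13.5
finger_force: 40.0
```

Run:
```python
from h import *
from cell import manip,camera
d={n:camera(n) for n in("top","scene")};pickle.dump(d,open("c2.pkl","wb"))
s=manip.read_state();print(s["clock"],s["eef_pos"],s["eef_rot"],s["wrist_force"])
t=d["top"]
print(proj(t,[493,-366,13]))
g=cv2.cvtColor(t["image"],cv2.COLOR_RGB2GRAY)
for r in range(206,226,2): print(r,g[r,348:374])
```

```text
6.8 [ 398.90928766 -364.9612042    84.29449321] [-3.14069997e+00  8.49168232e-04  3.12567126e+00] [ 0.05883322  0.35508273 -0.58499586]
[357.91453124 212.38384063]
206 [131 238 255 211 247 225 215 213 202 167 168 180 176 181 214 192 124 188
 255 203 245 255 224  45  56  53]
208 [138 175 217 211 227 227 207 205 205 209 207 206 232 255 255 194 165 119
 121 132 155 129  76  70  75  78]
210 [ 47  38  46  47  54  47  53  53  49  53  52  51  49  51  51  54  44  54
  64  88 101 109  94  79  74  73]
212 [ 58  52  52  54  53  57  55  51  51  67  80  51  52  50  59  57  60  77
 103 106  83  64  63  61  57  63]
214 [ 49  54  61  55  55  45  84 174 250 255 255 255 222 103  42  58  80 100
  98  75  58  60  57  61  62  61]
216 [ 55  55  56  53  50  42 184 255 255 253 253 253 255 255 154  50  87 103
  83  66  61  62  60  58  63  59]
218 [ 47  51  52  54  50  43 183 255 254 253 254 253 254 255 255  44  73  99
  91  71  60  60  60  56  57  59]
220 [ 52  53  56  51  47  42 171 255 252 251 251 250 250 255 255  40  58  79
  94  86  72  61  63  58  56  61]
222 [ 60  52  57  52  47  44 168 255 253 251 251 249 250 255 255  38  52  58
  72  92  87  68  58  60  59  60]
224 [ 57  53  58  49  51  45 169 255 252 250 251 249 249 255 255  38  54  59
  55  56  67  65  67  64  68  61]
```

Request:
move_arm(dp=[[10, 0, 0], [15, -0.5, 0], [15, 0, 0], [15, -0.5, 0], [15, 0, 0], [12, 0, 0], [8, 0, 0], [0, 0, 0]], rotation=[[0, 0, 0], [0, 0, 0], [0, 0, 0], [0, 0, 0], [0, 0, 0], [0, 0, 0], [0, 0, 0], [0, 0, 0]], hand=[0, 0, 0, 0, 0, 0, 0, 0])

```text
clock: 7.8
eef_pos: [488.9, -365.6, 83.3]
eef_rot: [3.141, -0.0, 3.126]
wrist_force: [-0.8, 0.0, -1.1]
finger_gap: 13.9
finger_force: 40.0
```

Request:
move_arm(dp=[[0, 0, 3], [0, 0, 3], [0, 0, 2], [0, 0, 2], [0, 0, 2], [0, 0, 3], [0, 0, 5], [0, 0, 7], [0, 0, 7], [0, 0, 4]], rotation=[[0, 0, 0], [0, 0, 0], [0, 0, 0], [0, 0, 0], [0, 0, 0], [0, 0, 0], [0, 0, 0], [0, 0, 0], [0, 0, 0], [0, 0, 0]], hand=[0, 0, 0, 0, 0, 0, 0, 0, 0, 0])

```text
clock: 9.05
eef_pos: [488.8, -365.9, 122.1]
eef_rot: [-3.141, 0.001, 3.126]
wrist_force: [0.2, -0.9, -1.4]
finger_gap: 13.8
finger_force: 40.0
```

Run:
```python
from h import *
from cell import manip,camera
d={n:camera(n) for n in("top","scene")};pickle.dump(d,open("c3.pkl","wb"))
s=manip.read_state();print(s["clock"],s["eef_pos"],s["eef_rot"],s["wrist_force"])
t=d["top"];x,y=[int(v) for v in proj(t,[520,-365,60])]
x2,y2=[int(v) for v in proj(d["scene"],[540,-365,60])]
cv2.imwrite("pics/m3.png",np.hstack([crop(t,x-25,y-32,50,64,8),crop(d["scene"],x2-25,y2-32,50,64,8)]));print(x-25,y-32,x2-25,y2-32)
```

```text
9.15 [ 488.77884853 -365.86628262  122.02827891] [-3.14105958e+00  6.41099768e-04  3.12579733e+00] [ 0.69406397 -0.76343974 -1.79462897]
336 171 291 230
```

View pics/m3.png

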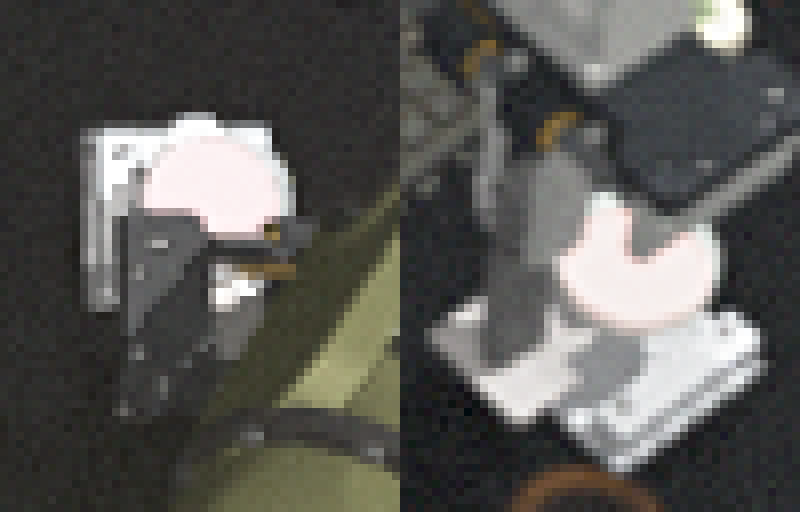

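The dish rides level on the blade. In the top crop its left, right and top edges are at 145, 287 and 137, and the blade tip shows at (195,113). In the scene crop the dish is centred near (640,265).

Run:
```python
from h import *
d=pickle.load(open("c3.pkl","rb"));t=d["top"];s=d["scene"]
u=122-73
I=t["image"].astype(int)
# pink mask of dish
for n,o in(("top",(336,171)),("scene",(291,230))):
    c=d[n];im=c["image"][o[1]:o[1]+64,o[0]:o[0]+50].astype(int)
    m=((im[...,0]-im[...,1]>14)&(im[...,0]>170)).astype(np.uint8)
    k=max(cv2.findContours(m,0,1)[0],key=cv2.contourArea)
    h=cv2.convexHull(k).reshape(-1,2)+np.array(o)
    P=np.array([ray(c,*q,u+18)[:2] for q in h])
    # circle fit with known radius 30, robust
    from scipy.optimize import least_squares
    f=least_squares(lambda p:np.hypot(*(P-p[:2]).T)-p[2],[*P.mean(0),30],loss="soft_l1",bounds=([-999,-999,25],[999,999,32]))
    print(n,f.x,np.round(f.fun,1),len(P))
print("tip",ray(t,336+195/8-.5,171+113/8-.5,u+3),"expected",488.8-1.5+96)
a=I[184:194,354:374].sum(2)//3;print(a)
```

```text
top [ 555.04999646 -371.97573847   25.        ] [ 0.5  2.1  0.2 -3.1 -1.2] 5
scene [ 575.24170742 -368.55213941   25.        ] [ -3.7 -13.4  -4.5   1.7   7.4   4.8  -0.7] 7
tip [ 582.23853621 -365.88735239   52.        ] expected 583.3
[[ 46  43  42  38  38  38  48  46  36  43  41  41  40  50  41  46  42  44
   48  48]
 [ 44  37  41  52 103 158 165 163 137  35  44  37  39  43  37  41  39  48
   45  45]
 [ 69  70  73 132 241 255 255 255 255 135  95 108 116 115 112  76  45  45
   47  46]
 [196 194 194 244 255 254 253 252 255 254 217 236 245 247 248 174  33  43
   45  49]
 [255 255 246 255 251 243 247 235 238 234 235 236 242 252 255 223  30  46
   43  45]
 [255 250 219 227 249 246 245 246 246 246 245 241 233 236 240 210  49  39
   44  44]
 [254 224 237 248 245 245 244 245 245 245 246 246 244 237 229 227 141  59
   43  47]
 [239 225 249 246 246 244 245 245 245 245 245 245 246 244 242 240 230 135
   38  42]
 [176 251 247 245 245 246 245 245 245 245 245 245 245 245 246 242 233 215
   57  41]
 [207 250 245 245 245 245 244 245 245 244 244 244 245 244 246 242 219 226
  116  39]]
```

Request:
move_arm(dp=[[0, 0, 4], [0, 0, 6], [0, 0, 8], [0, 0, 8], [0, 0, 8], [0, 0, 4], [0, 4, 0], [0, 8, 0], [0, 12, 0], [0, 16, 0]], rotation=[[0, 0, 0], [0, 0, 0], [0, 0, 0], [0, 0, 0], [0, 0, 0], [0, 0, 0], [0, 0, 0], [0, 0, 0], [0, 0, 0], [0, 0, 0]], hand=[0, 0, 0, 0, 0, 0, 0, 0, 0, 0])

```text
clock: 10.4
eef_pos: [488.6, -324.6, 159.3]
eef_rot: [3.141, -0.0, 3.126]
wrist_force: [0.1, -0.4, -1.1]
finger_gap: 13.5
finger_force: 40.0
```

Request:
move_arm(dp=[[0, 20, 0], [0, 20, 0], [0, 20, 0], [0, 20, 0], [0, 20, 0], [0, 20, 0], [0, 20, 0], [0, 20, 0], [0, 20, 0], [0, 20, 0]], rotation=[[0, 0, 0], [0, 0, 0], [0, 0, 0], [0, 0, 0], [0, 0, 0], [0, 0, 0], [0, 0, 0], [0, 0, 0], [0, 0, 0], [0, 0, 0]], hand=[0, 0, 0, 0, 0, 0, 0, 0, 0, 0])

```text
clock: 11.65
eef_pos: [488.6, -124.4, 159.4]
eef_rot: [-3.142, 0.0, 3.126]
wrist_force: [0.7, 0.1, -1.7]
finger_gap: 13.9
finger_force: 40.0
```

Request:
move_arm(dp=[[0, 20, 0], [0, 20, 0], [0, 20, 0], [0, 20, 0], [0, 20, 0], [0, 20, 0], [0, 20, 0], [0, 20, 0], [0, 20, 0], [0, 20, 0]], rotation=[[0, 0, -0.013], [0, 0, -0.013], [0, 0, -0.013], [0, 0, -0.013], [0, 0, -0.013], [0, 0, -0.013], [0, 0, -0.013], [0, 0, -0.013], [0, 0, -0.013], [0, 0, -0.013]], hand=[0, 0, 0, 0, 0, 0, 0, 0, 0, 0])

```text
clock: 12.9
eef_pos: [488.3, 75.6, 159.5]
eef_rot: [3.142, 0.0, 2.995]
wrist_force: [0.0, 0.3, -0.9]
finger_gap: 13.5
finger_force: 40.0
```

Request:
move_arm(dp=[[0, 20, 0], [0, 20, 0], [0, 20, 0], [0, 20, 0], [0, 20, 0], [1, 20, 0], [1, 20, 0], [1, 20, 0], [1, 16, 0], [1, 12, 0]], rotation=[[0, 0, 0], [0, 0, 0], [0, 0, 0], [0, 0, 0], [0, 0, 0], [0, 0, 0], [0, 0, 0], [0, 0, 0], [0, 0, 0], [0, 0, 0]], hand=[0, 0, 0, 0, 0, 0, 0, 0, 0, 0])

```text
clock: 14.15
eef_pos: [493.6, 263.3, 159.3]
eef_rot: [-3.142, -0.0, 2.996]
wrist_force: [0.1, -1.3, 0.1]
finger_gap: 13.7
finger_force: 40.0
```

Request:
move_arm(dp=[[1, 12, 0], [1, 12, 0], [1, 9, 0], [0, 5, 0], [0, 1.5, 0], [0, 0, 0], [0, 0, 0]], rotation=[[0, 0, 0], [0, 0, 0], [0, 0, 0], [0, 0, 0], [0, 0, 0], [0, 0, 0], [0, 0, 0]], hand=[0, 0, 0, 0, 0, 0, 0])

```text
clock: 15.02
eef_pos: [496.7, 301.6, 159.5]
eef_rot: [3.142, 0.0, 2.996]
wrist_force: [0.4, -0.2, -1.6]
finger_gap: 14.0
finger_force: 40.0
```

Run:
```python
from h import *
from cell import manip,camera
d={n:camera(n) for n in("top","scene")};pickle.dump(d,open("c4.pkl","wb"))
s=manip.read_state();print(s["clock"],s["eef_pos"],s["eef_rot"],s["wrist_force"])
t=d["top"];x,y=[int(v) for v in proj(t,[540,300,70])]
x2,y2=[int(v) for v in proj(d["scene"],[540,300,70])]
cv2.imwrite("pics/m4.png",np.hstack([crop(t,x-25,y-32,50,64,8),crop(d["scene"],x2-25,y2-32,50,64,8)]));print(x-25,y-32,x2-25,y2-32)
```

```text
15.125 [496.68570067 301.55546026 159.4859276 ] [-3.14157361e+00  5.37382357e-05  2.99554706e+00] [-0.52961625  0.09963724 -1.86703919]
130 168 169 116
```

View pics/m4.png

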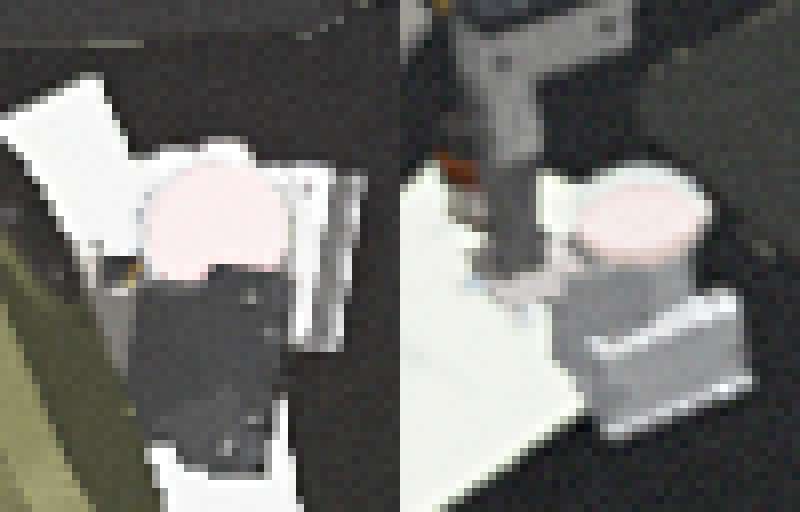

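The dish is still level on the blade above the stand. In the top crop its pink face spans x=145 to 290 with its top at y=163, and one stand pin shows at (307,187). In the scene crop the dish face is centred near (641,222).

Run:
```python
from h import *
d=pickle.load(open("c4.pkl","rb"));t=d["top"];s=d["scene"]
print("dish top view",ray(t,130+217.5/8-.5,168+(163+72.5)/8-.5,104.5))
print("pin",ray(t,130+307/8-.5,168+187/8-.5,57))
c,sn=np.cos(-.147),np.sin(-.147)
print("pin expected",np.array([549.5,295])+np.array([[c,-sn],[sn,c]])@[27,-27])
print("dish scene",ray(s,169+(641-400)/8-.5,116+222/8-.5,104.5))
d1=pickle.load(open("c3.pkl","rb"))
print("holder ref: dish top",ray(d1["top"],336+216/8-.5,171+(137+71)/8-.5,67))
```

```text
dish top view [548.24981693 288.17075601 104.5       ]
pin [572.48514329 265.04004456  57.        ]
pin expected [572.25408236 264.33647548]
dish scene [549.95134689 278.15379938 104.5       ]
holder ref: dish top [ 541.39812468 -367.90807843   67.        ]
```

Run:
```python
from h import *
d=pickle.load(open("c4.pkl","rb"));t=d["top"];s=d["scene"]
g=t["image"][184:206,140:172].astype(int)
print("R-G");print((g[...,0]-g[...,1]));print("G");print(g[...,1])
# expected tip/edges
c,sn=np.cos(-.1461),np.sin(-.1461);R=np.array([[c,-sn],[sn,c]])
for l in([94.5,0],[84,14],[84,-14]):
    p=np.array([496.7,301.6])+R@l;print(l,proj(t,[*p,89.5]))
print("dish exp",proj(t,[*(np.array([496.7,301.6])+R@[53.5,0]),104.5]))
```

```text
R-G
[[-1 -2 -1 -1 -2 -2  3  1  2  4  1  3 -1  2  4  3  1  2 -1  0  1  2  0  7
   0  1 -1  2  0  3  4  2]
 [-2 -1 -1 -2 -2 -3  2  2  1  5  1  7  4  7  4  2  3  7  5  2  3  5  2  3
   1  5  4  0 -1  1  4  1]
 [-2 -1 -2 -1 -2 -3  0  3  6  1  2  1 -1  1  4  7  0  0  0  0  4  6 -1  1
   3  2  1  0  2 -1  2  3]
 [-1 -1 -2  0  0 -2 -2 -2 -2 -2  0  0  0  0  0  0  1  1  0  0  2  1  4  9
   3  1  1  0  2  3  3  4]
 [-1 -2 -2 -1 -2  0 -2 -2 -2  0  0  0 -1 -1  3  6 12  9  5  2  2  3 -2 -1
  -1  1  1 -4 -1 -2  1  1]
 [-1 -2 -1 -2 -2 -2 -1 -1 -1 -1  1 -2  4 16 17 12 14 13 13 12 10 11  2 -2
   0  0  0  0  0  0 -2  0]
 [-2 -1 -1 -1 -1 -1 -1 -1 -1 -1 -2  5 12 12 12 12 13 13 15 12 14 14 10  2
  -1  0  0 -1  3  0  0  1]
 [-1 -1 -2 -1 -1 -1 -2 -1 -3 -3  5 14 12 12 13 14 13 13 12 13 12 11 14 14
   4  1  1  2  6  0  0  3]
 [-1 -2 -1 -1  0 -1 -1 -2  0  3 13 14 14 14 12 13 13 12 13 13 13 12 12 12
   9  1 -1  1  3  0 -1  3]
 [-1 -1 -1 -1 -1  0 -1 -3  0 11 16 12 11 11 11 12 12 15 12 14 13 13 12 13
  15  8  0  0  0  0  1  2]
 [-1 -1 -1  0 -1 -1 -3 -3  5 17 13 12 13 12 14 14 12 13 12 12 13 12 13 13
  13 11  0 -
[... 3505 characters left out ...]
 249 241 112 117]
 [118 194 110  64  69  78 112 102 162 216 195 242 239 240 233 178  57  68
   75  73  71  73  70  71  78 101 167 235 246 198 121 118]
 [113 185 115  91 115 139 174 121 113  98 100 103 110 130 121 104  72  77
   71  75  76  79  71  84  88  82 106 223 248 180 123 122]
 [ 84 128 123 143 198 207 139  82  69  79  84  97  95  94  89  75  73  75
   74  72  87 112  80  79  90  79 116 234 244 140 126 134]
 [ 77 104 125 123 121 124 110  75  63  71  75  74  73  75  74  70  76  78
   76  78 102 145  92  80  87  84 117 237 249 128 124 138]]
[94.5, 0] [158.27447752 184.31458467]
[84, 14] [153.41506007 186.99869279]
[84, -14] [162.0907712  188.10975529]
dish exp [154.89429445 196.53209626]
```

```bash
cat >> h.py <<'E'
def pink(c,X,hw=18):
    x,y=[int(v) for v in proj(c,X)];im=c["image"][y-hw:y+hw,x-hw:x+hw].astype(int)
    m=((im[...,0]-im[...,1]>6)&(im[...,1]>195)).astype(np.uint8)
    k=max(cv2.findContours(m,0,1)[0],key=cv2.contourArea)
    e=cv2.fitEllipse(cv2.convexHull(k));return np.array(e[0])+[x-hw,y-hw],e[1],cv2.contourArea(k)
def tri(d,pa,pb):
    a=[ray(d["top"],*pa,z) for z in(0,100)];b=[ray(d["scene"],*pb,z) for z in(0,100)]
    A=np.array([a[1]-a[0],-(b[1]-b[0])]).T;s=np.linalg.lstsq(A,b[0]-a[0],rcond=None)[0]
    p=a[0]+s[0]*(a[1]-a[0]);q=b[0]+s[1]*(b[1]-b[0]);return (p+q)/2,np.linalg.norm(p-q)
E
python3 - <<'E'
from h import *
d=pickle.load(open("c0.pkl","rb"));X=[543,-367,35]
a=pink(d["top"],X);b=pink(d["scene"],X);print(a,b,tri(d,a[0],b[0]))
d=pickle.load(open("c4.pkl","rb"));X=[549,290,100]
b=pink(d["scene"],X);print(b);print(tri(d,(156.8,196.9),b[0]))
for z in(95,100,104):print(z,ray(d["scene"],*b[0],z),ray(d["top"],156.8,196.9,z))
# stand in scene: project modelled seat points for a picture check
c,sn=np.cos(-.147),np.sin(-.147);R=np.array([[c,-sn],[sn,c]])
for l in([-36,-36],[-36,36],[36,-36],[-36,-20],[36,-20]):
    print(l,(proj(d["scene"],[*(np.array([549.5,295])+R@l),50])-[169,116]+.5)*8+[400,0])
E
```

```text
(array([359.40842628, 197.05904007]), (16.160158157348633, 16.51301383972168), 191.0) (array([318.8921032 , 269.05945396]), (14.55219554901123, 18.136249542236328), 187.0) (array([ 545.26414283, -370.798252  ,   27.07785217]), np.float64(4.197793607465362))
(array([198.76003838, 143.29114723]), (9.24172592163086, 14.627350807189941), 90.5)
(array([552.10840004, 288.07305845,  96.64812907]), np.float64(7.004626350710344))
95 [555.92122614 287.71991059  95.        ] [549.35190054 290.46650169  95.        ]
100 [552.9141123  282.41364292 100.        ] [548.83064774 289.07340964 100.        ]
104 [550.50842122 278.16862878 104.        ] [548.4136455  287.95893601 104.        ]
[-36, -36] [594.26940452 362.32197331]
[-36, 36] [530.81528471 275.96981216]
[36, -36] [732.33503674 310.46094003]
[-36, -20] [579.89395515 342.75900207]
[36, -20] [717.40045764 291.4523125 ]
```

Request:
move_arm(dp=[[0, 1, -3], [0, 1, -5], [0, 0.5, -6], [0, 0, -6], [0, 0, -4], [0, 0, -2.5], [0, 0, 0], [0, 0, 0]], rotation=[[0, 0, 0], [0, 0, 0], [0, 0, 0], [0, 0, 0], [0, 0, 0], [0, 0, 0], [0, 0, 0], [0, 0, 0]], hand=[0, 0, 0, 0, 0, 0, 0, 0])

```text
clock: 16.12
eef_pos: [496.7, 304.3, 133.1]
eef_rot: [3.141, 0.0, 2.996]
wrist_force: [-0.9, -0.5, -0.7]
finger_gap: 13.8
finger_force: 40.0
```

Run:
```python
from h import *
from cell import manip,camera
d={n:camera(n) for n in("top","scene")};pickle.dump(d,open("c5.pkl","wb"))
s=manip.read_state();print(s["clock"],s["eef_pos"],s["eef_rot"],s["wrist_force"])
t=d["top"]
cv2.imwrite("pics/m5.png",np.hstack([crop(t,132,176,40,40,10),crop(d["scene"],178,125,40,40,10)]))
```

```text
16.225 [496.70742499 304.30121063 133.12965729] [3.14138775e+00 2.72814646e-04 2.99579247e+00] [-0.35771582 -0.1892352  -1.23916567]
```

View pics/m5.png

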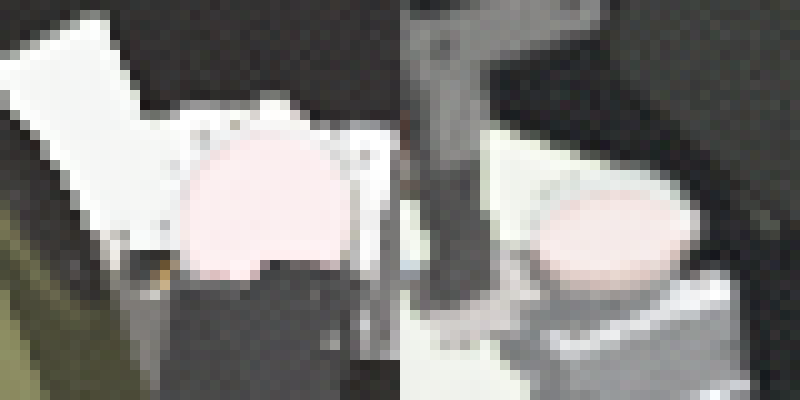

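In the top crop (10x) the dish's pink face spans x=180 to 352 with its top at y=130. The far stand pins are at (200,133) and (365,153), and the blade tip is near (270,98). The scene crop shows the dish level just above the rails.

Run:
```python
from h import *
d=pickle.load(open("c5.pkl","rb"));t=d["top"]
W=lambda a,b,z: ray(t,132+a/10-.5,176+b/10-.5,z).round(1)
print("dish",W(266,216,68),W(266,216,71)); P=np.array([W(200,133,57),W(365,153,57)]);m=P.mean(0);print(P,m,"seat",m[:2]-27*np.array([np.cos(-.147),np.sin(-.147)]))
print("tip",W(270,98,63))
print("blade tip from tcp",496.7+94.5*np.cos(-.1461),304.3+94.5*np.sin(-.1461))
```

```text
dish [551.4 293.8  68. ] [551.1 292.9  71. ]
[[580.3 318.8  57. ]
 [572.7 264.6  57. ]] [576.5 291.7  57. ] seat [549.79119656 295.65472108]
tip [590.6 294.3  63. ]
blade tip from tcp 590.1932315473812 290.5426145351757
```

Request:
move_arm(dp=[[-0.5, 0.8, 0], [-0.5, 0.7, 0], [0, 0, -2], [0, 0, -2], [0, 0, -2], [0, 0, -2], [0, 0, -1.5], [0, 0, -1.5], [0, 0, 0], [0, 0, 0]], rotation=[[0, 0, 0], [0, 0, 0], [0, 0, 0], [0, 0, 0], [0, 0, 0], [0, 0, 0], [0, 0, 0], [0, 0, 0], [0, 0, 0], [0, 0, 0]], hand=[0, 0, 0, 0, 0, 0, 0, 0, 0, 0])

```text
clock: 17.48
eef_pos: [495.7, 305.8, 122.0]
eef_rot: [3.142, 0.0, 2.996]
wrist_force: [-0.1, 0.6, -1.5]
finger_gap: 13.9
finger_force: 40.0
```

Request:
move_arm(dp=[[0, 0, -1], [0, 0, -1], [0, 0, -1], [0, 0, -1], [0, 0, -1.5], [0, 0, -2], [0, 0, -2.5], [0, 0, -2.5], [0, 0, -1.5], [0, 0, 0]], rotation=[[0, 0, 0], [0, 0, 0], [0, 0, 0], [0, 0, 0], [0, 0, 0], [0, 0, 0], [0, 0, 0], [0, 0, 0], [0, 0, 0], [0, 0, 0]], hand=[0, 0, 0, 0, 0, 0, 0, 0, 0, 0])

```text
clock: 18.73
eef_pos: [495.6, 305.7, 107.8]
eef_rot: [-3.141, -0.0, 2.996]
wrist_force: [-0.1, 0.2, -1.1]
finger_gap: 13.6
finger_force: 40.0
```

Run:
```python
from h import *
from cell import manip,camera
d={n:camera(n) for n in("top","scene")};pickle.dump(d,open("c6.pkl","wb"))
s=manip.read_state();print(s["clock"],s["eef_pos"],s["eef_rot"],s["wrist_force"],s["moment"])
t=d["top"]
cv2.imwrite("pics/m6.png",np.hstack([crop(t,132,176,40,40,10),crop(d["scene"],178,125,40,40,10)]))
```

```text
18.825 [495.67747149 305.76211584 108.00357931] [3.14154922e+00 8.13770103e-05 2.99573705e+00] [ 0.62550261 -0.06175679 -1.54938384] [ 0.04305769 -0.13142357 -0.03557549]
```

View pics/m6.png

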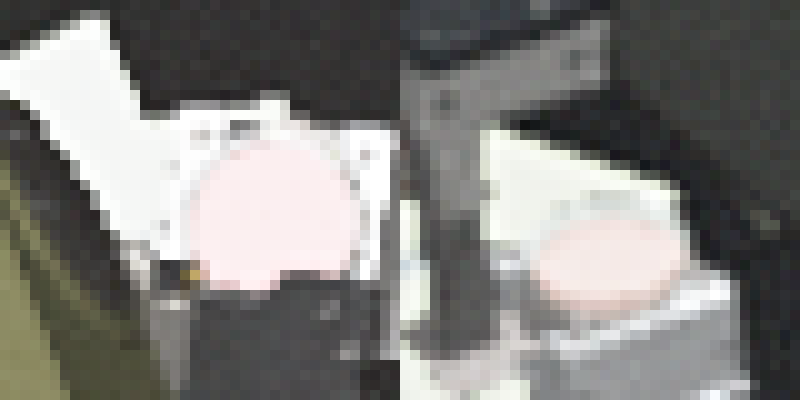

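The dish is seated. Its pink face is centred near (274,222) against the seat's centre at (271,226), and it lies flat between the pins. Next I draw the blade out.

Request:
move_arm(dp=[[-4, 0.6, 0], [-8, 1.2, 0], [-12, 1.8, 0], [-14, 2.1, 0], [-14, 2.1, 0], [-14, 2.1, 0], [-14, 2.1, 0], [-12, 1.8, 0], [-8, 1, 0], [0, 0, 0]], rotation=[[0, 0, 0], [0, 0, 0], [0, 0, 0], [0, 0, 0], [0, 0, 0], [0, 0, 0], [0, 0, 0], [0, 0, 0], [0, 0, 0], [0, 0, 0]], hand=[0, 0, 0, 0, 0, 0, 0, 0, 0, 0])

```text
clock: 20.08
eef_pos: [395.3, 320.7, 108.1]
eef_rot: [3.141, 0.0, 2.996]
wrist_force: [-0.1, -0.4, -1.8]
finger_gap: 13.8
finger_force: 40.0
```

Request:
move_arm(dp=[[0, 0, 12], [0, 0, 20], [0, 0, 18], [0, -10, 8], [0, -22, 0], [2, -25, 0], [4, -25, 0], [4, -25, 0], [4, -25, 0], [4, -25, 0]], rotation=[[0, 0, 0], [0, 0, 0], [0, 0, 0], [0, 0, -0.06], [0, 0, -0.12], [0, 0, -0.13], [0, 0, -0.13], [0, 0, -0.13], [0, 0, -0.13], [0, 0, -0.13]], hand=[0, 0, 0, 0, 0, 0, 0, 0, 0, 0])

```text
clock: 21.32
eef_pos: [414.2, 162.6, 166.8]
eef_rot: [3.141, 0.0, 2.161]
wrist_force: [0.1, 0.2, -1.4]
finger_gap: 14.2
finger_force: 40.0
```

Request:
move_arm(dp=[[4, -25, 0], [4, -25, 0], [4, -25, 0], [1, -22, 0], [0, -15, 0], [0, -7, 0], [0, 0, 0], [0, 0, 0]], rotation=[[0, 0, -0.13], [0, 0, -0.13], [0, 0, -0.13], [0, 0, -0.13], [0, 0, -0.13], [0, 0, -0.095], [0, 0, 0], [0, 0, 0]], hand=[0, 0, 0, 0, 0, 0, 0, 0])

```text
clock: 22.32
eef_pos: [426.8, 44.7, 166.3]
eef_rot: [3.141, -0.0, 1.423]
wrist_force: [-0.6, 1.2, -1.4]
finger_gap: 13.5
finger_force: 40.0
```

Request:
move_arm(dp=[[0, 0, -20], [0, 0, -30], [0, 0, -22], [0, 0, -10], [0, 0, -5], [0, 0, -3], [0, 0, -2], [0, 0, -1], [0, 0, 0], [0, 0, 0]], rotation=[[0, 0, 0], [0, 0, 0], [0, 0, 0], [0, 0, 0], [0, 0, 0], [0, 0, 0], [0, 0, 0], [0, 0, 0], [0, 0, 0], [0, 0, 0]], hand=[0, 0, 0, 0, 0, 0, 0, 0, 0, 0])

```text
clock: 23.58
eef_pos: [426.7, 44.6, 73.1]
eef_rot: [3.141, -0.0, 1.421]
wrist_force: [-0.8, -0.1, -0.8]
finger_gap: 13.9
finger_force: 40.0
```

Request:
move_arm(dp=[[0, 0, -0.4], [0, 0, 0], [0, 0, 0], [0, 0, 0], [0, 0, 0], [0, 0, 0], [0, 0, 0], [0, 0, 0], [0, 0, 0]], rotation=[[0, 0, 0], [0, 0, 0], [0, 0, 0], [0, 0, 0], [0, 0, 0], [0, 0, 0], [0, 0, 0], [0, 0, 0], [0, 0, 0]], hand=[0, 0, 1, 1, 1, 1, 1, 1, 1])

```text
clock: 24.7
eef_pos: [426.6, 44.6, 72.6]
eef_rot: [3.142, 0.0, 1.421]
wrist_force: [0.2, -0.7, -0.5]
finger_gap: 80.4
finger_force: 0.0
```

Request:
move_arm(dp=[[0, 0, 10], [0, 0, 25], [0, 0, 35], [0, 0, 40], [0, 0, 30], [0, 0, 0], [-10, -40, 0], [-20, -55, 0], [-20, -55, 0], [0, 0, 0]], rotation=[[0, 0, 0], [0, 0, 0], [0, 0, 0], [0, 0, 0], [0, 0, 0], [0, 0, 0], [0, 0, 0], [0, 0, 0], [0, 0, 0], [0, 0, 0]], hand=[1, 1, 1, 1, 1, 1, 1, 1, 1, 1])

```text
clock: 25.95
eef_pos: [375.2, -108.0, 211.9]
eef_rot: [-3.141, 0.0, 1.415]
wrist_force: [0.2, 0.8, 0.5]
finger_gap: 93.9
finger_force: 0.0
```

Run:
```python
from h import *
from cell import manip,camera
d={n:camera(n) for n in("top","scene")};pickle.dump(d,open("c7.pkl","wb"))
s=manip.read_state();print(s["clock"],s["eef_pos"],s["wrist_force"])
t=d["top"]
cv2.imwrite("pics/m7.png",np.hstack([crop(t,132,176,40,40,10),crop(t,222,217,40,40,10)]))
```

```text
26.05 [ 376.37455995 -105.51724692  212.09122118] [0.30414137 0.32710202 0.11530647]
```

View pics/m7.png

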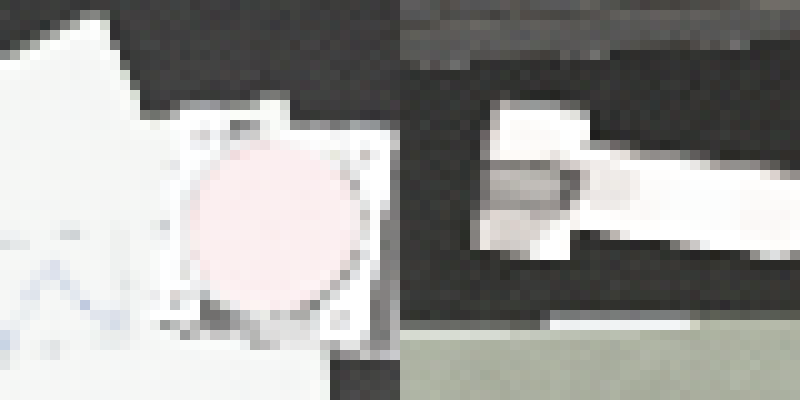

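The dish sits centred between the pins at (274,225), and the lifter stands upright and free of the gripper at (530,185) in the right-hand crop.

```bash
python3 -c "
from cell import manip;print(manip.sign_off())"
```

```text
the job is handed in; nothing more can be done
None
```

The job is handed in at about 26 s of robot time; no verdict came back, but the last picture shows the dish flat and centred between the viewing stand's pins and the lifter standing upright and released on the worktop.

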